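Air on, card pack held ready above the banding cradle

TASK

Turn the lever of the banding cradle's air valve to half open (45 degrees, over the middle tick) and let go of it. Then pick up the thicker of the two banded card packs, carry it over the top of the wooden jogging block without knocking anything, and stop with it level, centred and square over the cradle's nest, its underside about 1 cm above the tops of the corner guides and never touching the cradle, so that a colleague can lay the paper band beneath it. Finish like that, still gripping the pack in the air: do not put it down, and leave the valve half open.

Things in the scene. Friction and masses are not known exactly. Their poses are not given: they have to be found in the camera images.
- pack_thick: the thicker banded pack of white cards, 56 x 86 x 33 mm (x, y, z), 0.1 to 0.16 kg, lying flat, banded with brown paper; loose. It lies left of the wooden block, in either of two places (near or far). Origin: centre of its underside; y is its long axis, z up. Grip it across the 56 mm.
- pack_thin: the thinner pack of the same cards, 56 x 86 x 23 mm, in the other of the two places; leave it alone. Origin: centre of its underside, y its long axis.
- jogging_block: beech jogging block (base board, upright plate, bent handle), 68 x 240 x 115 mm (x, y, z), 0.62 kg, loose, standing between the packs and the cradle. Origin: centre of its underside; y is its long axis, z up; the plate stands along its +x edge.
- cradle: banding cradle, fixed to the table: 100 x 130 mm aluminium foot, grey air box with its bed at z = 30 mm, and four steel L-shaped corner guides up to z = 42 mm that enclose a nest of 64 x 94 mm (x, y) for one card pack lying flat. On its -y side a tube leads to a brass ball valve whose axis stands at x = 40, y = -160 mm. Origin: centre of the foot's underside; y is the long axis of the nest, z up.
- nest_top (a point): point in the middle of the nest at the level of the tops of the corner guides, 42 mm above the table; axes as the cradle
- lever (a joint): angle of the valve lever, rad: 0 shut (the lever points along the cradle's -x), 0.785 half open (over the middle, longest tick of the white disc), 1.571 fully open (points along the cradle's -y). It grows counter-clockwise seen from above; about 0.12 N m of friction keeps it where it is left; no spring.
- valve_axis (a point): point on the valve's vertical axis at mid-height of the lever, 59 mm above the table
- lever_grip (a point): middle of the lever's black grip, 54 mm from the valve axis and 59 mm above the table; the grip is 48 mm long, 13 mm wide and 16 mm high; the point's -x points outward along the lever
- glue: glue stick standing upright, 24 mm across, 86 mm high; bystander. Origin: centre of its underside.
- weight: round brass check weight with a knob, 36 mm across, 57 mm high; bystander. Origin: centre of its underside.
There are look-alikes about, which are no part of the job. What is shaped like the pack_thick but blue or turquoise is not meant.

How it is judged:
By the outcome, as a careful person would: the job done as asked, in the order asked, and still so for the second after the job is handed in, while the arm keeps its last pose, push and grip.
It also fails if it takes over 59 s, if anything falls off the work surface, if the arm or the gripper's body presses on something with over 40 N, if the wrist force passes 120 N, or if a joint passes its speed limit or range.

ROBOT

A 6-joint arm with a two-finger parallel gripper is mounted at the origin on a cart in front of the work surface, level with it; the furniture and walls round the work are solid. World frame = base frame: x ahead of the robot, y to its left, z up, the work surface at z = 0. Lengths are in mm, angles in rad, forces in N, time in s.
With the tool pointing down it reaches from about 350 to 775 mm from the base axis. Payload 7.3 kg.
Tool frame: the origin (TCP) lies between the finger pads; the fingertips stand 22 mm ahead of it and the grasp point (between the pads) lies 3 mm ahead of it; z points along the fingers, x is the direction in which the jaws open and shut, and the axes are right-handed (so a half turn about z gives the same grasp; the last joint's range is limited). The gripper opens to 92 mm and grips with 3 to 60 N. Pads are 19 mm wide; open, the fingers measure 130 mm over their backs; the gripper's body (75 mm by 190 mm) begins 47 mm behind the grasp point.
Start: joints at [1.147, 0.342, 1.524, -0, 1.275, -0.146], TCP at [143.96, 504.894, 248.741] pointing down, gripper open.
Joint ranges: [-2.53, 2.53], [-0.77, 2.02], [0.04, 2.7], [-1, 4.14], [0.28, 2.66], [-3.11, 3.11]. Speed limits (rad/s): [2.57, 2.57, 3.14, 3.14, 3.14, 3.14].

INTERFACE

Orientations are given as [roll, pitch, yaw] about the fixed x, y, z axes, in that order (R = Rz(yaw) Ry(pitch) Rx(roll)).
In Python, from plant import * gives the robot as it stands. The module is installed in compiled form; this text tells all that it offers.
- The arm moves only by the shell command python3 -m handwheel 'ROWS' [OPENING]. ROWS is a JSON object of lists of equal length, an entry for each row: "translation": the shift along the world's x, y, z in units of 15 cm (1.0 is 15 cm), a list of three; "twist": the turn about the world's z in units of 90 degrees (1.0 is 90 degrees). In form: {"translation": [[tx, ty, tz], ...], "twist": [twist, ...]}. A call has exactly 8 rows; each row shifts and turns the pose as measured when the row begins; what a row does not reach is not made up. A row lasts 1/8 s, in which the tool goes at most 62.5 mm and 10.7 degrees, less where a joint would pass 70% of its speed; a pose out of reach is approached as far as the arm can. A call with a number of a shift or a turn outside -1 to 1 is refused whole. A call with a gripper value outside its range is refused whole. OPENING is the closure in counts, from 0 (fully open) to 255 (shut), set as the call begins (- or left out, the last holds). The fingers move at their own pace and stop on an object; the grip force is fixed at half the most. Time passes only in rows, so rows that do not move let the fingers close, or fill a call up. It gives the time, the measured TCP pose, the force and the opening at its end, in the units of the state.
- get_obs(): the state, without advancing time (a new reading comes with each control period).
- capture(name): name is "side" or "top"; returns a dict with "img" (384x512x3 uint8, red, green, blue), "vertical_fov" (degrees; the focal length in pixels is half the picture's height over the tangent of half this angle, whatever the lens; pixels are square), "cx", "cy" (the principal point, pixels), "world_from_camera" (4x4, takes a point from camera to world coordinates). Camera axes: x right, y up, looking along -z (the intrinsics and any distortion apply to the point x, -y, -z); pixel columns grow to the right and rows downward; lengths in mm; the calibration is good to about 2 mm. A picture is of the moment at which its call begins. There is no depth.
- close_job(): hands the job in, once; it reports no verdict.
Trained networks look in the newest picture that a camera, given by its name, has taken for a name from the list of things; names that differ only in an ending like _2 or _b are one class to them, and where a whole thing is asked for, a point or a joint stands for the part that bears it (a point fixed in the world has none). Each returns a list of dicts, best first, with "score" (0 to 1); they miss things now and then, are a little off and sometimes report something else, mostly with a low value. They report only what shows in the picture. A call takes as long as a camera call. They do not tell look-alikes from the thing itself.
- search_frame(camera, label): "position" ([x, y, z] in mm, in the coordinates of the camera as it stood for that picture, good to about 4 mm: the middle of the surface that is visible of it).
- spot_point(camera, label): "position" ([x, y, z] in mm, in the coordinates of the camera as it stood for that picture, good to about 4 mm: a listed point, or the origin of a listed thing).
The state is a dict: "time": time; "joint_positions": joint angles; "dq": joint speeds; "tau": joint torques, N m; "tool_pos": TCP position; "tcp_rot": TCP orientation; "contact_force": force on the tool from outside, world axes, zero at the start; "moment": the same for the moment, N m; "grip_width": finger opening in mm.
Only numpy, scipy, OpenCV 4.12 (cv2) and the standard library are available. Lean on these libraries where they do the work, as an engineer would, in place of code of your own. Each camera call takes 0.05 s, during which the arm holds its last target.

## Working session

There is one attempt and no reset: what is moved stays moved. The work goes in short steps, Python scripts to look and compute and a shell command to move; the robot and the scene stay as the last step left them, time stands still between calls to the robot, and variables do not carry over. Pictures are saved under pics/ and viewed, and the job is handed in when it is done.

```bash
ls; mkdir -p pics; cat > h.py <<'E'
from plant import *
import numpy as np, cv2
def cap(n,f):
    c=capture(n); cv2.imwrite('pics/'+f,c['img'][:,:,::-1]); return c
def w(c,p): 
    return (np.array(c['world_from_camera'])@np.r_[p,1])[:3]
E
python3 - <<'E'
from h import *
print(get_obs())
for n in ['side','top']:
    c=cap(n,n+'0.png'); print(n,{k:v for k,v in c.items() if k!='img'})
    for l in ['pack_thick','pack_thin','jogging_block','cradle','nest_top','valve_axis','lever_grip','lever','glue','weight']:
        for fn in (search_frame,spot_point):
            try: r=fn(n,l)
            except Exception as e: print(l,e);continue
            print(fn.__name__[:4],l,[(round(d['score'],2),w(c,d['position']).round(1).tolist(),[k for k in d if k not in('score','position')]) for d in r])
E
```

```text
pics
{'time': 0.0, 'joint_positions': array([ 1.14701436e+00,  3.42744085e-01,  1.52499277e+00, -3.04244972e-05,
        1.27539232e+00, -1.45983301e-01]), 'dq': array([ 0.00139966, -0.00063713,  0.00153788,  0.00119342, -0.00060202,
       -0.00135822]), 'tau': array([ 3.57842982e-04, -4.31224680e+01, -2.44219244e+01,  7.18487240e-02,
        5.56861516e-02, -1.43246111e-04]), 'tool_pos': array([143.80377412, 504.54489888, 248.04230803]), 'tcp_rot': array([-3.14139793e+00,  1.52441089e-03,  1.29300668e+00]), 'contact_force': array([ 0.13605618,  1.057029  , -0.87251759]), 'moment': array([-0.0204596 ,  0.00390987,  0.04385836]), 'grip_width': 91.85363958442464}
side {'vertical_fov': 45.05440275979394, 'cx': 252.38365613744062, 'cy': 189.87953691794556, 'world_from_camera': array([[ 9.69558476e-01,  1.27127787e-01, -2.09272280e-01,
         2.73886737e+02],
       [-2.44772156e-01,  4.80324973e-01, -8.42243737e-01,
        -1.05181434e+03],
       [-6.55388029e-03,  8.67828581e-01,  4.96820491e-01,
         7.42482033e+02],
       [ 0.00000000e+00,  0.00000000e+00,  0.00000000e+00,
 
[... 2215 characters left out ...]
 [(0.91, [552.0, -170.0, 26.3], [])]
call cradle [(0.76, [553.1, -142.8, -2.2], [])]
call nest_top [(0.8, [546.9, -167.0, 29.9], [])]
call nest_top [(0.83, [551.5, -139.7, 40.2], [])]
call valve_axis [(0.67, [553.5, -165.1, 25.9], [])]
call valve_axis [(0.69, [556.8, -306.5, 56.6], [])]
call lever_grip [(0.44, [525.7, -293.7, 62.5], [])]
call lever_grip [(0.69, [502.8, -290.8, 54.8], [])]
call lever [(0.72, [523.2, -295.1, 68.2], [])]
lever it knows: cradle, glue, jogging_block, lever_grip, nest_top, pack_thick, pack_thin, valve_axis, weight
call glue []
call glue [(0.69, [763.3, 43.3, -2.4], [])]
call weight [(0.64, [760.3, -114.7, 34.8], [])]
call weight [(0.52, [765.9, -121.8, -1.7], [])]
```

View pics/side0.png

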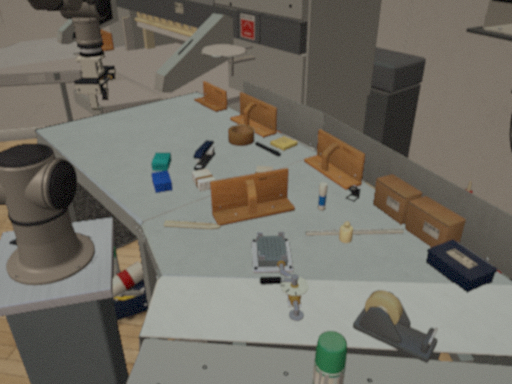

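View pics/top0.png

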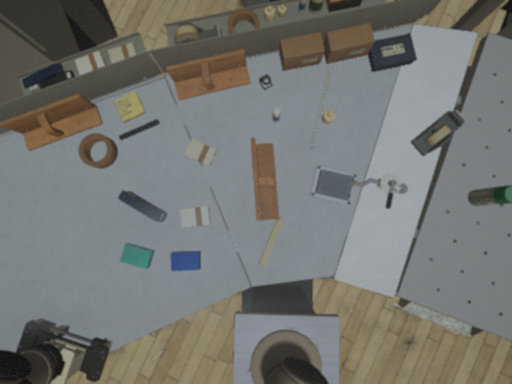

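```bash
python3 - <<'E'
import cv2,numpy as np
t=cv2.imread('pics/top0.png'); s=cv2.imread('pics/side0.png')
Z=lambda im,x,y,w,h,f: cv2.resize(im[y:y+h,x:x+w],None,fx=f,fy=f,interpolation=cv2.INTER_CUBIC)
a=np.hstack([Z(t,175,130,50,50,8),Z(t,170,192,50,50,8)])
cv2.imwrite('pics/za.png',a)
b=np.hstack([Z(s,180,160,50,50,8),Z(s,265,125,50,50,8)])
cv2.imwrite('pics/zb.png',b)
cv2.imwrite('pics/zc.png',Z(t,300,150,120,75,6.5))
cv2.imwrite('pics/zd.png',Z(s,240,225,80,60,9))
E
```

```text
(no output)
```

View pics/za.png

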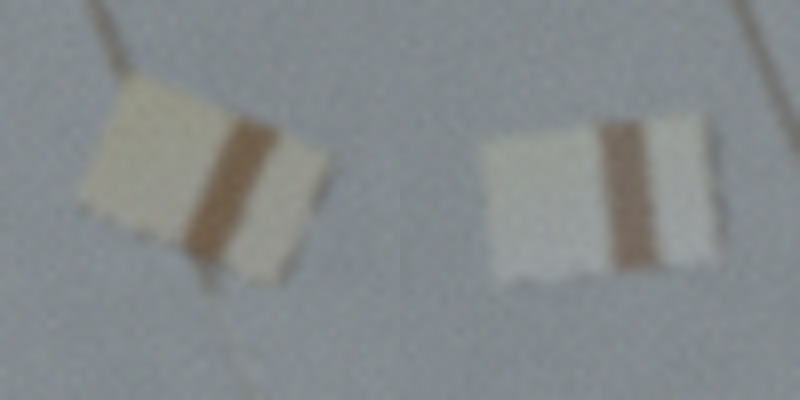

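View pics/zb.png

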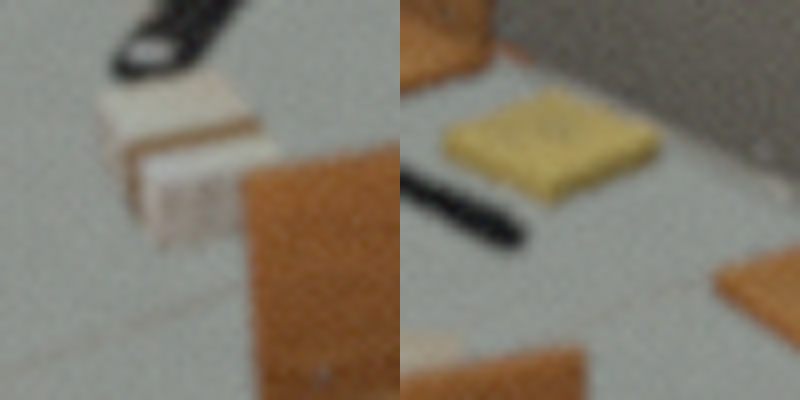

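View pics/zc.png

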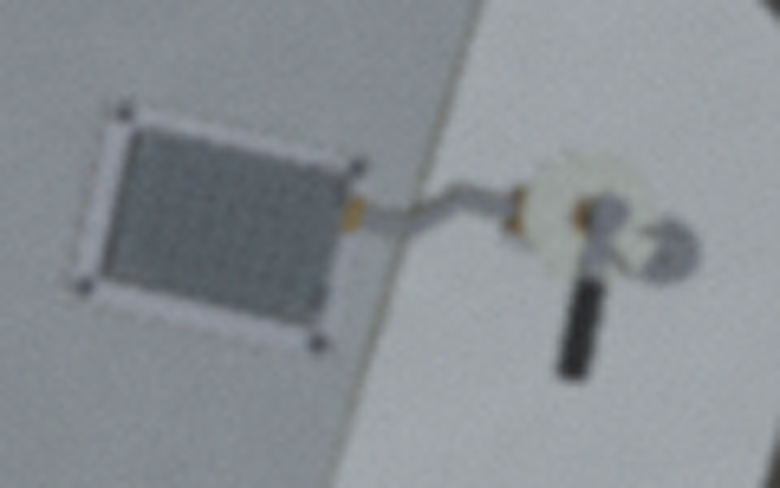

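View pics/zd.png

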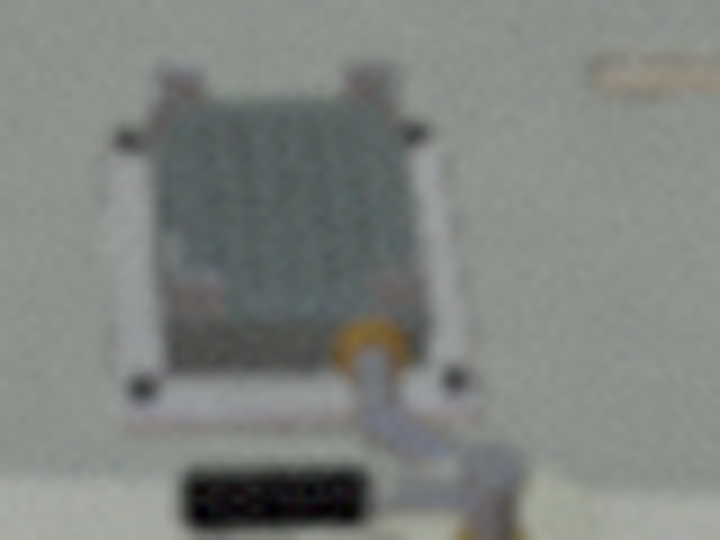

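```bash
cat >> h.py <<'E'
def ray(c,px):
    f=192/np.tan(np.radians(c['vertical_fov'])/2); M=np.array(c['world_from_camera'])
    d=M[:3,:3]@np.array([(px[0]-c['cx'])/f,-(px[1]-c['cy'])/f,-1]); return M[:3,3],d
def hit(c,px,z):
    o,d=ray(c,px); return o+d*(z-o[2])/d[2]
def tri(c1,p1,c2,p2):
    o1,d1=ray(c1,p1);o2,d2=ray(c2,p2)
    s=np.linalg.lstsq(np.c_[d1,-d2],o2-o1,rcond=None)[0]
    a=o1+s[0]*d1;b=o2+s[1]*d2; return (a+b)/2,np.linalg.norm(a-b)
def z2(X,x0,f): return (X+.5)/f-.5+x0
E
python3 - <<'E'
from h import *
C={n:capture(n) for n in('top','side')}
t=C['top']
P=[(z2(x-400,170,8),z2(y,192,8)) for x,y in [(484,143),(706,117),(720,262),(497,285)]]
q=np.array([hit(t,p,33) for p in P]);print('near',q.round(1).tolist(),q.mean(0), [np.linalg.norm(q[i]-q[i-1]).round(1) for i in range(4)])
for i,j in((0,1),(3,2)): d=q[i]-q[j];print('long yaw',np.degrees(np.arctan2(d[1],d[0])))
# segmentation
def seg(x,y,w,h,z):
    im=t['img'][y:y+h,x:x+w].astype(float)
    bgm=np.median(im.reshape(-1,3),0); D=im-bgm
    m=((D[...,0]-D[...,2])>14)|(D.sum(2)>60)
    m=cv2.morphologyEx(m.astype(np.uint8),cv2.MORPH_CLOSE,np.ones((3,3)))
    n,l,st,_=cv2.connectedComponentsWithStats(m); k=1+np.argmax(st[1:,4]); ys,xs=np.nonzero(l==k)
    w=np.array([hit(t,(a+x,b+y),z)[:2] for a,b in zip(xs,ys)]).astype(np.float32)
    print('seg',len(xs),cv2.minAreaRect(w),w.mean(0))
seg(170,192,50,50,33); seg(175,130,50,50,23)
# side triangulation of near pack: top corner
for nm,pt,ps in [('near-corner',(706,117),None)]: pass
sp=lambda X,Y:(z2(X,180,8),z2(Y,160,8))
s=C['side']
for nm,p in [('top -y-x edge',sp(140,175)),('bottom',sp(165,248)),('topleft',sp(100,115))]:
    for z in (0,23,33): print(nm,z,hit(s,p,z).round(1))
for k in range(4):
  for ps in [(140,178),(100,112)]:
    r=tri(t,P[k],s,sp(*ps)); print(k,ps,r[0].round(1),r[1].round(1))
# cradle
S=[(z2(x,300,6.5),z2(y,150,6.5)) for x,y in [(125,112),(357,167),(316,343),(85,285)]]
q=np.array([hit(t,p,8) for p in S]);print('screws',q.round(1).tolist(),q.mean(0))
for i,j in((0,1),(3,2)): d=q[i]-q[j];print('y yaw',np.degrees(np.arctan2(d[1],d[0])))
S2=[(z2(x,240,9),z2(y,225,9)) for x,y in [(414,132),(456,380),(142,389),(127,139)]]
for a,b in zip(S,S2): r=tri(t,a,s,b); print(r[0].round(1),r[1].round(1))
L=[(z2(x,300,6.5),z2(y,150,6.5)) for x,y in [(580,330),(592,280),(570,378),(603,213)]]
for p in L: print('lev',hit(t,p,65))
E
```

```text
near [[462.9, 331.1, 33.0], [474.8, 246.5, 33.0], [419.9, 239.2, 33.0], [409.2, 323.8, 33.0]] [441.71760452 285.17409994  33.        ] [np.float64(54.2), np.float64(85.4), np.float64(55.3), np.float64(85.3)]
long yaw 97.97461234206017
long yaw 97.21264395388692
seg 144 ((444.9501953125, 273.36566162109375), (56.501216888427734, 35.31501007080078), 10.472677230834961) [443.3886  273.72363]
seg 463 ((643.0845947265625, 281.48016357421875), (89.06884765625, 60.61607360839844), 68.63238525390625) [644.3037  279.11108]
top -y-x edge 0 [421.9 309.2   0. ]
top -y-x edge 23 [417.3 267.   23. ]
top -y-x edge 33 [415.3 248.7  33. ]
bottom 0 [422.8 245.7   0. ]
bottom 23 [418.2 205.5  23. ]
bottom 33 [416.2 188.   33. ]
topleft 0 [413.  367.1   0. ]
topleft 23 [408.7 323.1  23. ]
topleft 33 [406.8 304.   33. ]
0 (140, 178) [445.1 346.3 -22.9] 38.4
0 (100, 112) [436.9 337.9  15.3] 53.1
1 (140, 178) [445.3 249.9  29.9] 59.5
1 (100, 112) [437.5 244.7  64.4] 72.6
2 (140, 178) [417.1 239.   36.6] 5.8
2 (100, 112) [410.4 235.   69.5] 20.5
3 (140, 178) [416.1 333.1 -13.4] 16.4
3 (100, 112) [409.  326.1  22.8] 0.1
screws [[606.8, -93.9, 8.0], [582.5, -205.2, 8.0], [497.5, -185.6, 8.0], [522.8, -75.5, 8.0]] [ 552.39664823 -140.04171861    8.        ]
y yaw 77.64361711698714
y yaw 77.05827043583975
[604.5 -93.   11.4] 3.7
[ 580.7 -204.3   10.2] 3.0
[ 496.4 -185.1    9.1] 2.2
[520.9 -74.7  11.3] 3.4
lev [ 503.04287105 -291.02212954   65.        ]
lev [ 525.83292044 -296.66134904   65.        ]
lev [ 481.26123361 -286.30949646   65.        ]
lev [ 556.45839024 -301.9622147    65.        ]
```

```bash
python3 - <<'E'
import cv2
s=cv2.imread('pics/side0.png')
cv2.imwrite('pics/ze.png',cv2.resize(s[265:330,255:340],None,fx=9,fy=9,interpolation=cv2.INTER_CUBIC))
E
python3 -m handwheel '{"translation": [[0.25,-0.21,0],[0.25,-0.21,0],[0.25,-0.21,0],[0.25,-0.21,0],[0.25,-0.21,0],[0.25,-0.21,0],[0.25,-0.21,0],[0.25,-0.21,0]], "twist": [0,0,0,0,0,0,0,0]}' 130
```

```text
time: 3.1
tool_pos: [450.0, 246.6, 249.5]
tcp_rot: [3.14, -0.003, 1.3]
contact_force: [0.4, 0.5, 0.3]
grip_width: 45.3
```

View pics/ze.png

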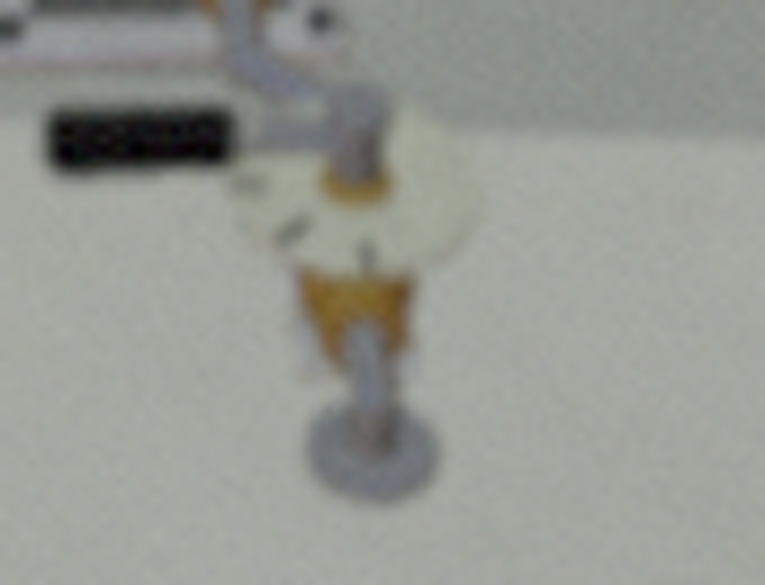

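```bash
python3 -m handwheel '{"translation": [[0.05,-0.4,0],[0.05,-0.4,0],[0.05,-0.4,0],[0.05,-0.4,0],[0.05,-0.4,0],[0.05,-0.4,0],[0.05,-0.4,0],[0,-0.4,0]], "twist": [0,0,0,0,0,0,0,0.03]}'
```

```text
time: 4.1
tool_pos: [505.5, -248.2, 249.9]
tcp_rot: [3.135, -0.005, 1.35]
contact_force: [0.5, 0.6, 0.3]
grip_width: 45.2
```

```bash
python3 -m handwheel '{"translation": [[0,-0.1,-0.1],[-0.01,-0.1,-0.2],[0,-0.09,-0.2],[0,0,-0.2],[0,0,-0.2],[0,0,-0.15],[0,0,-0.1],[0,0,-0.08]], "twist": [0,0,0,0,0,0,0,0]}'
python3 - <<'E'
from h import *
c=cap('top','t1.png'); d=cap('side','s1.png')
Z=lambda im,x,y,w,h,f: cv2.resize(im[y:y+h,x:x+w,::-1],None,fx=f,fy=f,interpolation=cv2.INTER_CUBIC)
cv2.imwrite('pics/t1z.png',np.hstack([Z(c['img'],340,150,80,80,5),Z(d['img'],240,220,80,80,5)]))
E
```

```text
time: 5.1
tool_pos: [503.0, -291.7, 57.1]
tcp_rot: [3.136, -0.007, 1.344]
contact_force: [-0.1, -0.6, 0.1]
grip_width: 45.3
```

View pics/t1z.png

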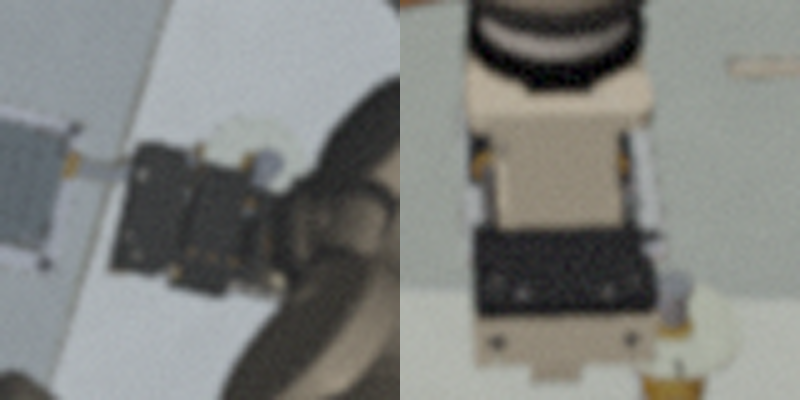

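```bash
python3 -m handwheel '{"translation": [[0,0,0.04],[0,0,0],[0,0,0],[0,0,0],[0,0,0],[0,0,0],[0,0,0],[0,0,0]], "twist": [0,0,0,0,0,0,0,0]}' 255
```

```text
time: 6.2
tool_pos: [503.4, -293.5, 65.5]
tcp_rot: [3.134, -0.004, 1.345]
contact_force: [0.1, -0.7, -1.9]
grip_width: 12.7
```

```bash
python3 -m handwheel '{"translation": [[-0.007,-0.047,0],[-0.001,-0.047,0],[0.005,-0.047,0],[0.011,-0.046,0],[0.017,-0.044,0],[0.023,-0.041,0],[0,0,0],[0,0,0]], "twist": [0.083,0.083,0.083,0.083,0.083,0.083,0,0]}'
```

```text
time: 7.2
tool_pos: [510.7, -333.6, 65.5]
tcp_rot: [3.133, -0.007, 2.145]
contact_force: [-0.2, -0.6, -0.6]
grip_width: 12.5
```

```bash
python3 -m handwheel '{"translation": [[0,0,0],[0,0,0],[0,0,0],[0,0,0.2],[0,0,0.35],[0,0.1,0.35],[0,0.35,0.15],[0,0.4,0]], "twist": [0,0,0,0,0,0,-0.1,-0.118]}' 130
python3 - <<'E'
from h import *
c=cap('top','t2.png')
for l in('lever_grip','valve_axis'): print(l,[(round(d['score'],2),w(c,d['position']).round(1).tolist()) for d in spot_point('top',l)])
d=cap('side','s2.png')
for l in('lever_grip','valve_axis'): print(l,[(round(e['score'],2),w(d,e['position']).round(1).tolist()) for e in spot_point('side',l)])
Z=lambda im,x,y,w,h,f: cv2.resize(im[y:y+h,x:x+w,::-1],None,fx=f,fy=f,interpolation=cv2.INTER_CUBIC)
cv2.imwrite('pics/t2z.png',np.hstack([Z(c['img'],350,150,80,80,5),Z(d['img'],250,250,80,80,5)]))
E
```

```text
time: 8.2
tool_pos: [509.5, -204.8, 227.0]
tcp_rot: [3.129, -0.01, 1.787]
contact_force: [0.6, 0.7, 0.1]
grip_width: 45.5
lever_grip []
valve_axis []
lever_grip [(0.76, [508.7, -332.4, 56.1])]
valve_axis [(0.71, [554.9, -301.7, 58.8])]
```

View pics/t2z.png

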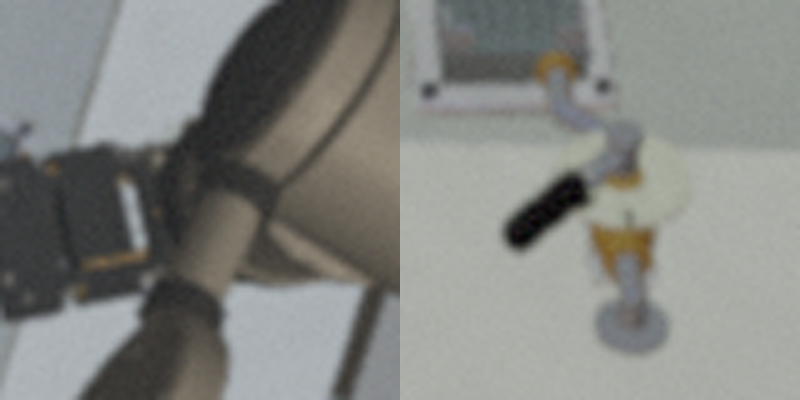

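```bash
python3 -m handwheel '{"translation": [[-0.05,0.4,0],[-0.05,0.4,0],[-0.05,0.4,0],[-0.05,0.4,0],[-0.05,0.4,0],[-0.05,0.4,0],[-0.05,0.4,0],[-0.05,0.4,0]], "twist": [-0.11,-0.11,-0.11,-0.11,-0.11,-0.11,-0.11,-0.11]}' 0
python3 - <<'E'
from h import *
c=cap('top','t3.png')
for l in('lever_grip','valve_axis'): print(l,[(round(d['score'],2),w(c,d['position']).round(1).tolist()) for d in spot_point('top',l)])
Z=lambda im,x,y,w,h,f: cv2.resize(im[y:y+h,x:x+w,::-1],None,fx=f,fy=f,interpolation=cv2.INTER_CUBIC)
cv2.imwrite('pics/t3z.png',Z(c['img'],350,150,80,80,7))
E
```

```text
time: 9.5
tool_pos: [458.1, 235.9, 221.5]
tcp_rot: [3.134, -0.011, 0.469]
contact_force: [1.2, 0.4, -0.4]
grip_width: 91.8
lever_grip [(0.61, [514.6, -333.3, 54.4])]
valve_axis [(0.98, [557.3, -306.2, 55.2])]
```

View pics/t3z.png

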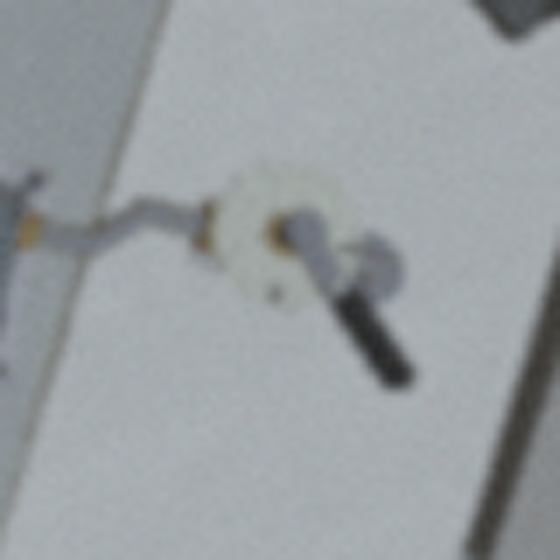

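```bash
python3 - <<'E'
from h import *
import pickle
c=capture('top')
f=lambda X,Y: hit(c,(z2(X,350,7),z2(Y,150,7)),66)
im=cv2.resize(c['img'][150:230,350:430],None,fx=7,fy=7,interpolation=cv2.INTER_CUBIC).astype(int).sum(2)
ys,xs=np.nonzero(im[280:400,320:430]<255); ys+=280; xs+=320
P=np.array([f(x,y)[:2] for x,y in zip(xs,ys)])
m=P.mean(0);v=np.linalg.svd(P-m,full_matrices=False)[2][0]; v*=np.sign(-v[0])
print(len(P),m,np.degrees(np.arctan2(v[1],v[0]))%360-167.35)
a=np.array([556,-305.6]);d=m-a;print(np.linalg.norm(d),np.degrees(np.arctan2(d[1],d[0]))%360-167.35)
E
```

```text
2896 [ 511.45834527 -331.04299206] 44.70966765148145
51.29624597562391 42.38578264753767
```

```bash
python3 -m handwheel '{"translation": [[-0.02,0.1,-0.1],[-0.03,0.1,-0.15],[-0.03,0.1,-0.2],[-0.03,0.03,-0.2],[0,0,-0.1],[0,0,0],[0,0,0],[0,0,0]], "twist": [-0.08,-0.08,-0.05,0,0,0,0,0]}'
python3 - <<'E'
from h import *
c=cap('top','t4.png');d=cap('side','s4.png')
Z=lambda im,x,y,w,h,f: cv2.resize(im[y:y+h,x:x+w,::-1],None,fx=f,fy=f,interpolation=cv2.INTER_CUBIC)
cv2.imwrite('pics/t4z.png',np.hstack([Z(c['img'],150,180,80,80,5),Z(d['img'],160,140,80,80,5)]))
E
```

```text
time: 10.7
tool_pos: [449.1, 272.4, 106.1]
tcp_rot: [3.13, -0.011, 0.132]
contact_force: [0.4, -0.2, -0.3]
grip_width: 92.1
```

View pics/t4z.png

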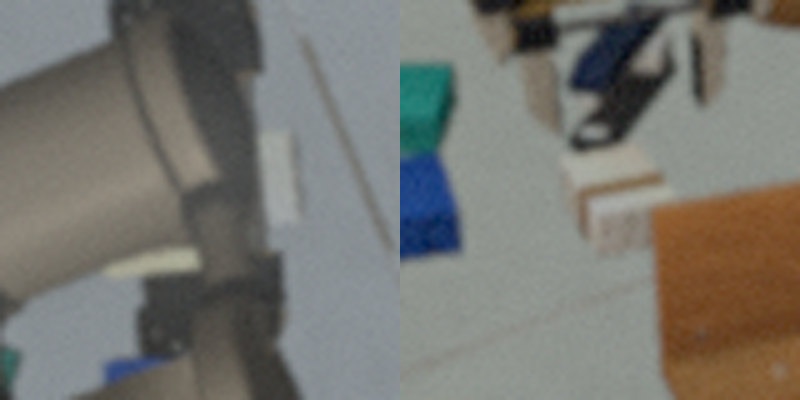

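```bash
python3 -m handwheel '{"translation": [[-0.03,0.05,0],[-0.02,0.04,0],[0,0,0],[0,0,-0.1],[0,0,-0.1],[0,0,0],[0,0,0],[0,0,0]], "twist": [0,0,0,0,0,0,0,0]}'
python3 - <<'E'
from h import *
d=cap('side','s5.png')
Z=lambda im,x,y,w,h,f: cv2.resize(im[y:y+h,x:x+w,::-1],None,fx=f,fy=f,interpolation=cv2.INTER_CUBIC)
cv2.imwrite('pics/s5z.png',Z(d['img'],160,120,80,80,7))
E
```

```text
time: 11.8
tool_pos: [440.5, 287.4, 73.8]
tcp_rot: [3.13, -0.011, 0.133]
contact_force: [-0.7, 0.7, 0.5]
grip_width: 91.9
```

View pics/s5z.png

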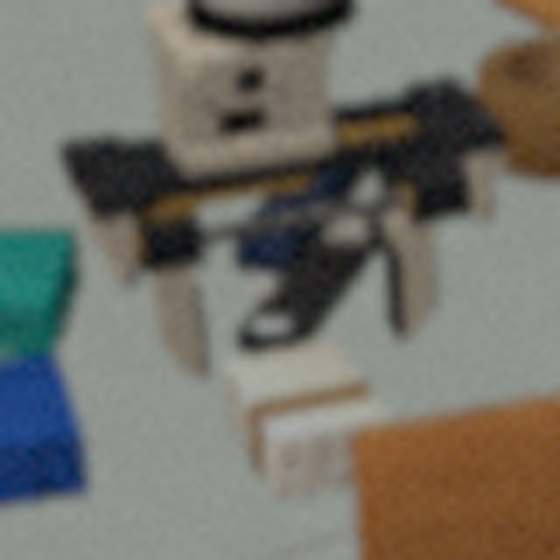

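```bash
python3 -m handwheel '{"translation": [[0.007,-0.013,-0.1],[0,0,-0.1],[0,0,-0.07],[0,0,-0.02],[0,0,0],[0,0,0],[0,0,0],[0,0,0]], "twist": [0,0,0,0,0,0,0,0]}'
```

```text
time: 12.85
tool_pos: [441.9, 285.5, 27.8]
tcp_rot: [3.13, -0.012, 0.133]
contact_force: [0.3, 0.5, 0.2]
grip_width: 92.1
```

```bash
python3 -m handwheel '{"translation": [[0,0,0],[0,0,0],[0,0,0],[0,0,0],[0,0,0],[0,0,0],[0,0,0],[0,0,0]], "twist": [0,0,0,0,0,0,0,0]}' 255
```

```text
time: 13.85
tool_pos: [442.1, 285.5, 28.2]
tcp_rot: [3.131, -0.013, 0.133]
contact_force: [1.0, 0.1, 0.3]
grip_width: 55.1
```

```bash
python3 -m handwheel '{"translation": [[0,0,0.05],[0,0,0.1],[0,0,0.15],[0,0,0.25],[0,0,0.3],[0,0,0.25],[0,0,0.15],[0,0,0]], "twist": [0,0,0,0,0,0,0,0]}'
python3 - <<'E'
from h import *
d=cap('side','s6.png')
Z=lambda im,x,y,w,h,f: cv2.resize(im[y:y+h,x:x+w,::-1],None,fx=f,fy=f,interpolation=cv2.INTER_CUBIC)
cv2.imwrite('pics/s6z.png',Z(d['img'],150,60,120,120,5))
E
```

```text
time: 14.85
tool_pos: [440.7, 285.0, 227.9]
tcp_rot: [3.132, -0.017, 0.133]
contact_force: [-0.1, -0.7, -1.1]
grip_width: 55.3
```

View pics/s6z.png

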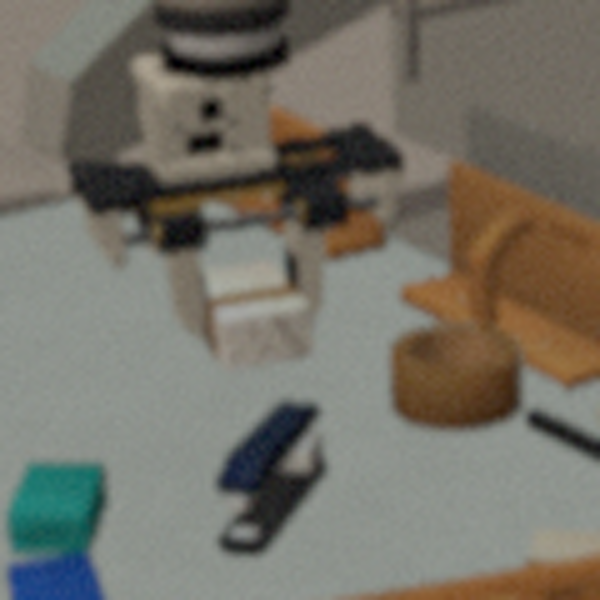

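```bash
python3 -m handwheel '{"translation": [[0.09,-0.15,0],[0.09,-0.25,0],[0.09,-0.35,0],[0.09,-0.38,0],[0.09,-0.38,0],[0.09,-0.38,0],[0.09,-0.3,0],[0.09,-0.2,0]], "twist": [-0.028,-0.028,-0.028,-0.028,-0.028,-0.028,-0.028,-0.028]}'
```

```text
time: 15.9
tool_pos: [543.1, -83.1, 215.6]
tcp_rot: [3.13, 0.005, -0.225]
contact_force: [0.2, 1.4, -1.1]
grip_width: 54.6
```

```bash
python3 -m handwheel '{"translation": [[0.02,-0.14,0],[0.02,-0.14,0],[0.016,-0.1,0],[0,0,-0.1],[0,0,-0.2],[0,0,-0.15],[0,0,-0.1],[0,0,0]], "twist": [0,0,0,0,0,0,0,0]}'
python3 - <<'E'
from h import *
print(get_obs()['tcp_rot'])
c=cap('top','t7.png');d=cap('side','s7.png')
Z=lambda im,x,y,w,h,f: cv2.resize(im[y:y+h,x:x+w,::-1],None,fx=f,fy=f,interpolation=cv2.INTER_CUBIC)
cv2.imwrite('pics/z7.png',np.hstack([Z(c['img'],290,140,100,100,4),Z(d['img'],220,190,100,100,4)]))
cv2.imwrite('pics/s7z.png',Z(d['img'],230,190,90,90,6.5))
E
```

```text
time: 16.9
tool_pos: [548.7, -140.7, 122.6]
tcp_rot: [3.133, 0.016, -0.226]
contact_force: [-0.7, -0.1, -0.8]
grip_width: 54.8
[ 3.13322905  0.01603715 -0.22572768]
```

View pics/z7.png

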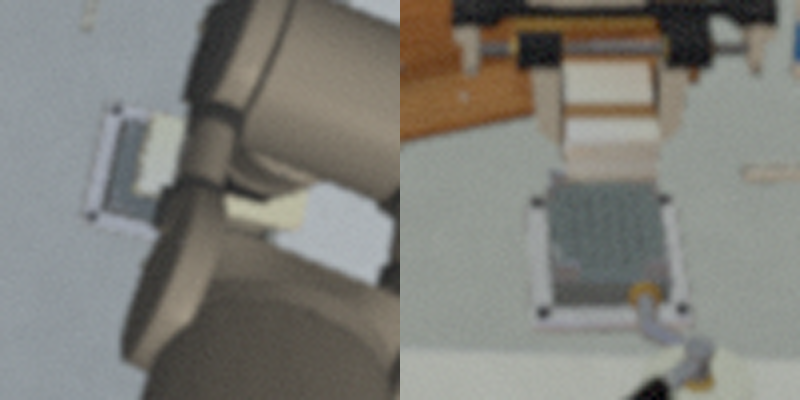

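View pics/s7z.png

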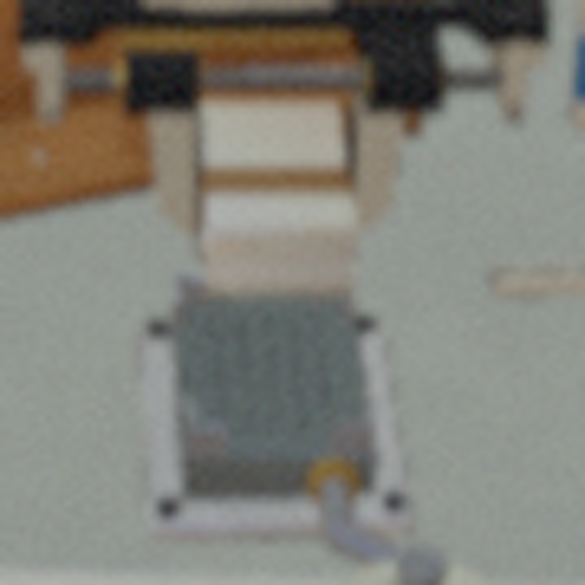

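```bash
cat >> h.py <<'E'
def proj(c,P):
    f=192/np.tan(np.radians(c['vertical_fov'])/2); M=np.linalg.inv(np.array(c['world_from_camera']))
    p=np.atleast_2d(P)@M[:3,:3].T+M[:3,3]
    return np.c_[c['cx']+f*p[:,0]/-p[:,2], c['cy']+f*p[:,1]/p[:,2]]
def R(y): return np.array([[np.cos(y),-np.sin(y)],[np.sin(y),np.cos(y)]])
def box(cx,cy,yaw,a,b,z): 
    q=np.array([[-a,-b],[a,-b],[a,b],[-a,b]])/2@R(yaw).T+[cx,cy]; return np.c_[q,np.full(4,z)]
def overlay(c,polys,x,y,w_,h_,f):
    im=cv2.resize(np.ascontiguousarray(c['img'][y:y+h_,x:x+w_,::-1]),None,fx=f,fy=f,interpolation=cv2.INTER_CUBIC)
    for P,col in polys:
        q=((proj(c,P)-[x,y]+.5)*f-.5); cv2.polylines(im,[np.round(q*8).astype(int).reshape(-1,1,2)],True,col,1,cv2.LINE_AA,3)
    return im
E
cat > ov.py <<'E'
from h import *
import sys
o=get_obs();t=o['tool_pos'];y=o['tcp_rot'][2]
print(t,o['tcp_rot'])
cy=np.radians(-12.65)
pl=[(box(551.6,-141,cy,100,130,0),(0,255,0)),(box(551.6,-141,cy,64,94,42),(0,0,255)),
 (box(t[0],t[1],y,56,86,t[2]-28),(255,0,255)),(box(t[0],t[1],y,56,86,t[2]+5),(255,0,0))]
c=capture('top');d=capture('side')
cv2.imwrite('pics/'+sys.argv[1]+'t.png',overlay(c,pl,290,140,100,80,7))
cv2.imwrite('pics/'+sys.argv[1]+'s.png',overlay(d,pl,230,190,90,90,6.5))
E
python3 ov.py o1
```

```text
[ 549.66910119 -141.24312575  124.28182335] [ 3.13271528  0.01289867 -0.22589557]
```

View pics/o1t.png

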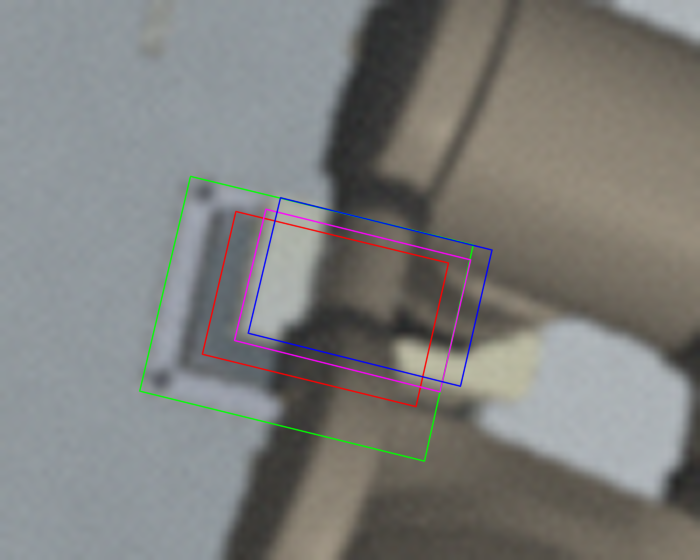

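View pics/o1s.png

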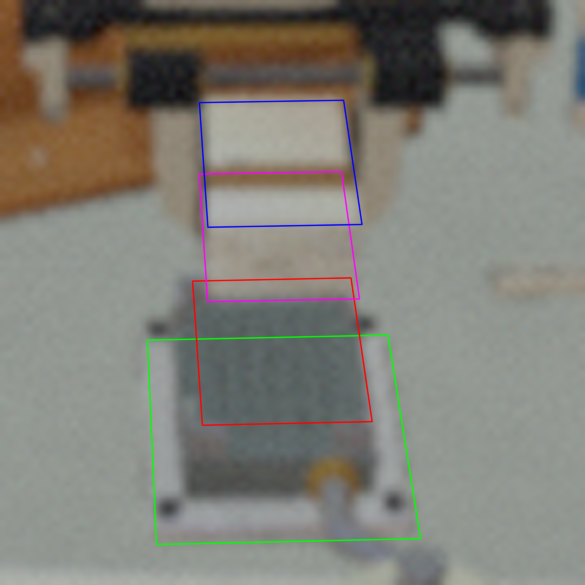

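```bash
python3 - <<'E'
from h import *
c=capture('top');d=capture('side')
cy=np.radians(-12.65)
S=[(z2(x,300,6.5),z2(y,150,6.5)) for x,y in [(125,112),(357,167),(316,343),(85,285)]]
S2=[(z2(x,240,9),z2(y,225,9)) for x,y in [(414,132),(456,380),(142,389),(127,139)]]
for n,cam,Q in(('top',c,S),('side',d,S2)):
  for z in (6,8,10):
    q=np.array([hit(cam,p,z) for p in Q]); m=q.mean(0)
    l=(q[:,:2]-m[:2])@R(cy)
    print(n,z,m.round(1),l.round(1).tolist())
Z=lambda im,x,y,w,h,f: cv2.resize(im[y:y+h,x:x+w,::-1],None,fx=f,fy=f,interpolation=cv2.INTER_CUBIC)
cv2.imwrite('pics/s8.png',Z(d['img'],253,198,40,44,14))
cv2.imwrite('pics/t8.png',Z(c['img'],318,160,55,40,14))
i=cv2.imread('pics/side0.png'); cv2.imwrite('pics/s80.png',Z(i[:,:,::-1],250,225,50,50,12))
i=cv2.imread('pics/top0.png'); cv2.imwrite('pics/t80.png',Z(i[:,:,::-1],308,162,52,46,14))
E
```

```text
top 6 [ 552.6 -140.4    6. ] [[43.1, 57.0], [43.7, -57.1], [-43.7, -56.5], [-43.1, 56.6]]
top 8 [ 552.4 -140.     8. ] [[43.0, 56.9], [43.6, -57.0], [-43.6, -56.4], [-43.0, 56.5]]
top 10 [ 552.2 -139.7   10. ] [[43.0, 56.8], [43.5, -56.9], [-43.5, -56.3], [-43.0, 56.4]]
side 6 [ 550.8 -133.6    6. ] [[42.5, 58.4], [43.8, -57.7], [-42.8, -58.6], [-43.5, 57.9]]
side 8 [ 550.  -136.1    8. ] [[42.4, 58.2], [43.7, -57.5], [-42.7, -58.4], [-43.4, 57.7]]
side 10 [ 549.3 -138.6   10. ] [[42.3, 58.1], [43.6, -57.4], [-42.6, -58.2], [-43.3, 57.6]]
```

View pics/s8.png

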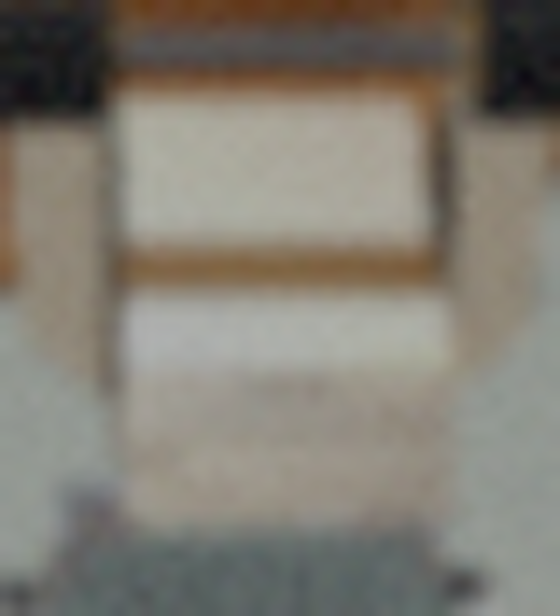

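View pics/t8.png

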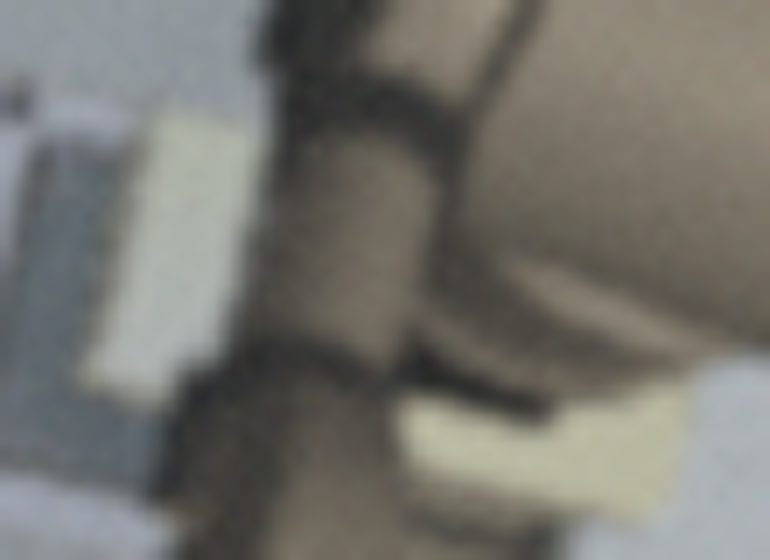

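View pics/s80.png

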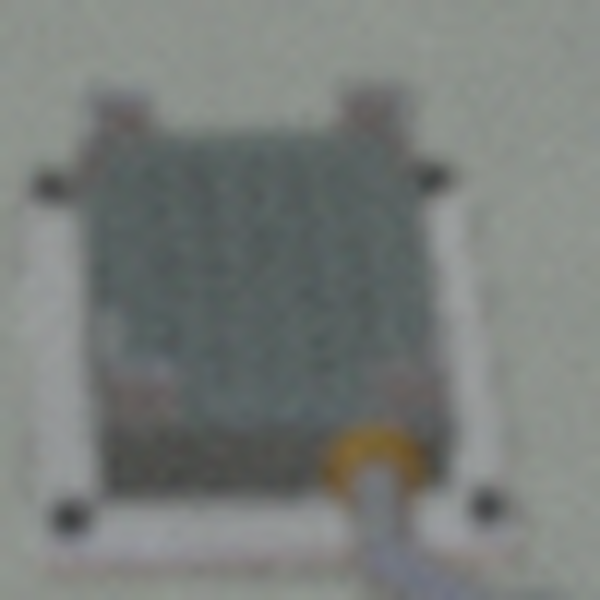

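View pics/t80.png

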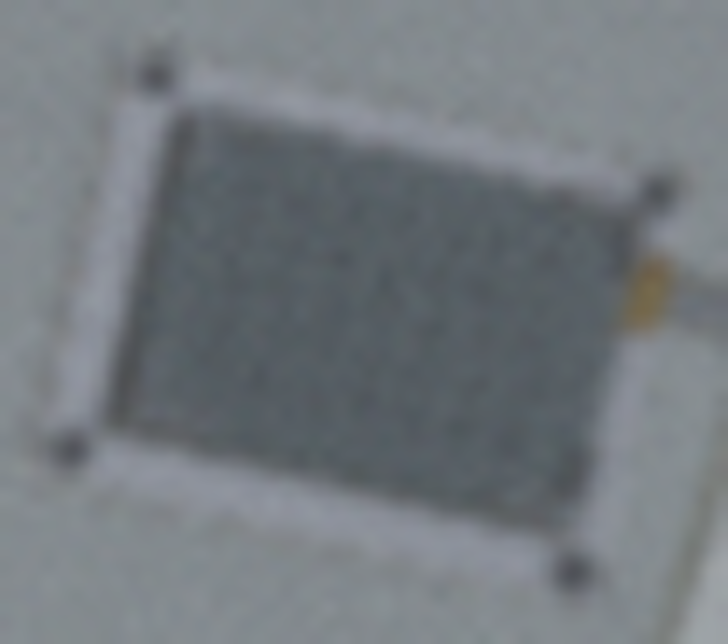

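```bash
python3 -m handwheel '{"translation": [[0.012,0.006,0],[0,0,0],[0,0,-0.05],[0,0,-0.08],[0,0,-0.05],[0,0,0],[0,0,0],[0,0,0]], "twist": [0.003,0,0,0,0,0,0,0]}'; python3 -c "
from plant import *;o=get_obs();print(o['tool_pos'],o['tcp_rot'])"
```

```text
time: 18.2
tool_pos: [552.0, -141.0, 96.4]
tcp_rot: [3.132, 0.011, -0.222]
contact_force: [0.2, -0.0, -0.6]
grip_width: 54.8
[ 551.9995147  -140.99494426   96.43714815] [ 3.13225624  0.01062151 -0.22168955]
```

```bash
python3 -m handwheel '{"translation": [[0,0.004,-0.03],[0,0,-0.03],[0,0,-0.03],[0,0,-0.015],[0,0,0],[0,0,0],[0,0,0],[0,0,0]], "twist": [0,0,0,0,0,0,0,0]}'
python3 - <<'E'
s=open('ov.py').read().replace('551.6,-141','551.5,-140.3'); open('ov.py','w').write(s)
E
python3 ov.py o2
python3 - <<'E'
from h import *
d=capture('side')
print(proj(d,box(551.5,-140.3,np.radians(-12.65),64,94,42)))
cv2.imwrite('pics/s9.png',cv2.resize(d['img'][205:285,235:325,::-1],None,fx=8,fy=7.4,interpolation=cv2.INTER_CUBIC))
cv2.imwrite('pics/s9f.png',d['img'][:,:,::-1])
E
```

```text
time: 19.2
tool_pos: [552.3, -140.5, 80.1]
tcp_rot: [3.132, 0.009, -0.222]
contact_force: [0.7, 0.6, -2.0]
grip_width: 54.5
[ 552.33025002 -140.45016525   80.13337558] [ 3.1320726   0.0094553  -0.22160021]
[[260.51726387 254.76157205]
 [286.63108405 254.19656446]
 [283.3837187  232.10203842]
 [259.02089375 232.60608809]]
```

View pics/o2t.png

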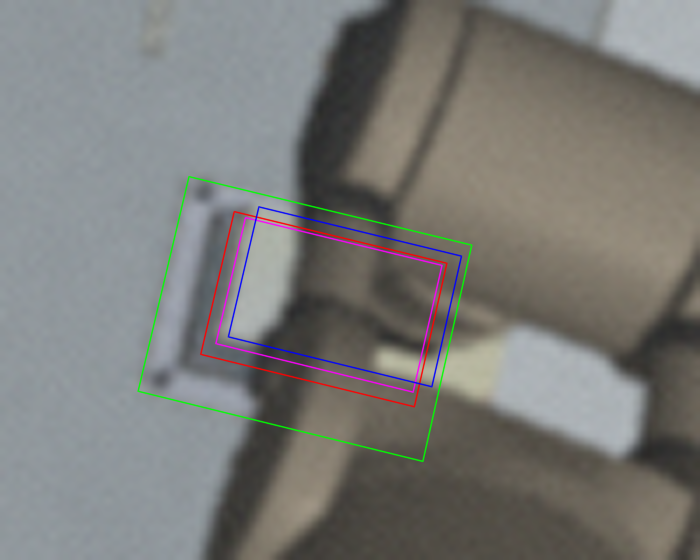

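View pics/o2s.png

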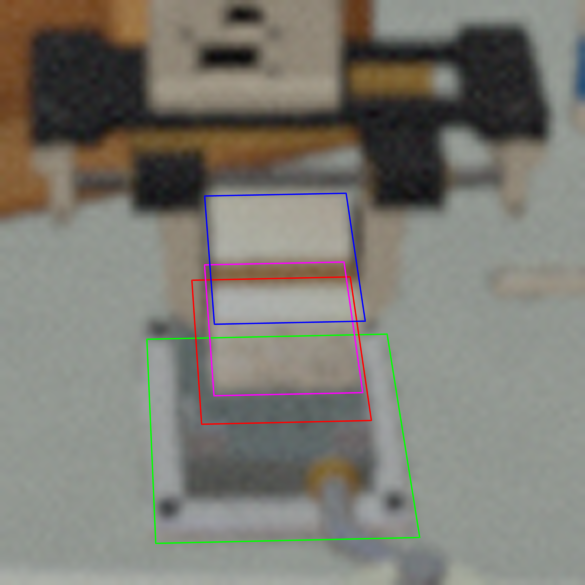

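View pics/s9.png

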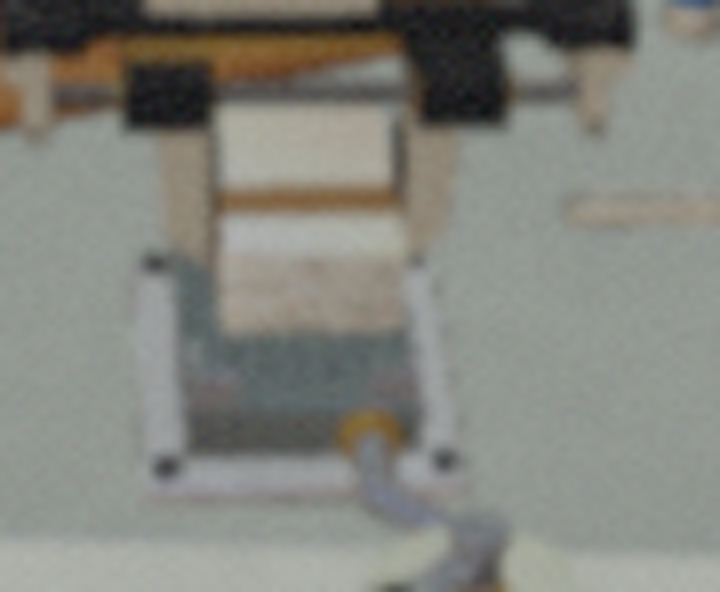

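View pics/s9f.png

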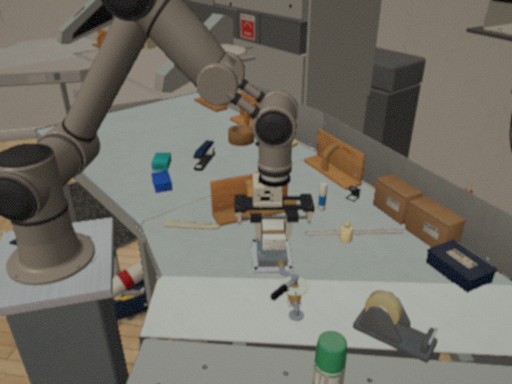

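```bash
python3 - <<'E'
from h import *
c=capture('top');d=capture('side')
Z=lambda im,x,y,w,h,f: cv2.resize(im[y:y+h,x:x+w,::-1],None,fx=f,fy=f,interpolation=cv2.INTER_CUBIC)
a=Z(c['img'],316,160,30,36,16)
for g in range(0,480,80):cv2.putText(a,str(g),(g,10),0,.35,(0,0,255));
cv2.imwrite('pics/t10.png',a)
# side: row profiles for pack bottom-front and guides(initial)
i0=cv2.imread('pics/side0.png')[:,:,::-1].astype(int)
im=d['img'].astype(int)
for r in (243,244,245,246,247): print(r,im[r,256:292].sum(1).tolist())
print('R-B')
for r in (243,245,247): print(r,(im[r,256:292,0]-im[r,256:292,2]).tolist())
print('guides R-G init')
for r in (256,257,258): print(r,[int(v) for v in (i0[r,254:292,0]-i0[r,254:292,1])])
for r in (232,233,234): print(r,[int(v) for v in (i0[r,254:292,0]-i0[r,254:292,1])])
E
```

```text
243 [388, 323, 299, 282, 285, 305, 360, 434, 459, 447, 440, 441, 428, 433, 432, 419, 420, 447, 441, 435, 426, 429, 431, 434, 434, 422, 420, 405, 413, 433, 476, 485, 452, 422, 431, 442]
244 [406, 349, 290, 288, 294, 307, 374, 446, 449, 447, 443, 439, 436, 433, 425, 421, 423, 438, 443, 436, 421, 421, 425, 430, 421, 426, 410, 416, 406, 430, 468, 478, 458, 423, 428, 445]
245 [402, 338, 284, 298, 288, 308, 379, 445, 470, 456, 459, 459, 451, 455, 442, 426, 427, 436, 427, 425, 427, 428, 432, 427, 419, 414, 407, 405, 402, 418, 465, 477, 472, 436, 434, 450]
246 [420, 336, 283, 290, 292, 323, 389, 455, 457, 465, 458, 459, 451, 452, 439, 422, 421, 429, 420, 421, 416, 416, 424, 415, 404, 392, 390, 393, 388, 406, 446, 473, 468, 439, 437, 443]
247 [427, 353, 289, 299, 302, 306, 385, 442, 453, 449, 441, 436, 452, 437, 432, 406, 410, 419, 427, 424, 418, 423, 412, 422, 416, 388, 394, 390, 391, 384, 420, 462, 480, 459, 444, 445]
R-B
243 [0, -7, -12, -10, -7, 2, 11, 15, 13, 16, 14, 20, 18, 19, 16, 18, 17, 13, 14, 12, 17, 17, 19, 16, 18, 18, 17, 18, 18, 7, -1, -4, -4, 0, 0, 2]
245 [-2, -3, -9, -8, -11, 
[... 493 characters left out ...]
1, -11, -7, -11, -8, -8, -13, -7, -6, -10, -10, -8, -4, -1, 3, 6, 3, 5, 3, 0, -2, -3, -3, -2]
258 [-3, -3, -3, -4, -1, 1, 4, 6, 4, 4, 2, -6, -7, -8, -8, -9, -11, -9, -11, -10, -11, -11, -9, -8, -11, -9, -5, -4, 2, 4, 3, 4, 4, -1, -3, -2, -2, -4]
232 [-6, -6, -6, -6, -5, -4, -4, -6, -5, -6, -6, -5, -5, -4, -5, -6, -5, -3, -6, -6, -6, -7, -6, -3, -5, -2, -2, -1, -1, -3, -5, -5, -5, -8, -8, -4, -7, -4]
233 [-5, -5, -5, -3, -1, -1, 0, 0, -5, -5, -6, -6, -7, -3, -7, -5, -7, -7, -3, -5, -6, -4, -4, -4, 0, 2, 3, 2, 1, -5, -3, -7, -5, -5, -5, -8, -6, -4]
234 [-5, -4, -6, -5, 0, 1, 5, 4, -1, -2, -6, -6, -6, -6, -5, -6, -6, -6, -5, -5, -7, -6, -5, -4, 2, 4, 4, 2, 0, -2, -3, -5, -6, -7, -7, -5, -6, -4]
```

View pics/t10.png

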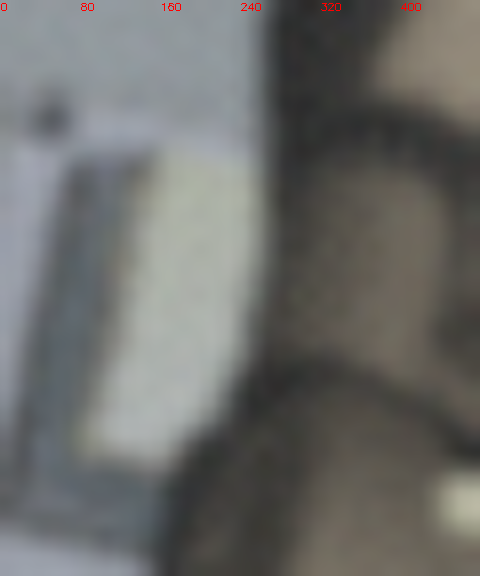

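```bash
python3 - <<'E'
from h import *
d=capture('side')
q=[w(d,spot_point('side',l)[0]['position'])for l in('lever_grip','valve_axis')]
v=q[0]-q[1];print(np.degrees(np.arctan2(v[1],v[0]))%360-167.35)
o=get_obs();print(o['time'],o['tool_pos'],o['tcp_rot'],o['grip_width'],abs(o['dq']).max())
print(close_job())
E
```

```text
43.35773795277339
19.6 [ 552.26995846 -140.44058208   80.04407383] [ 3.13209695  0.00961865 -0.22165743] 54.98854525666531 0.0009691013027639168
the job is handed in; nothing more can be done
None
```

I turned the valve lever to half open and let go of it. I then lifted the thicker pack (the near one), carried it over the jogging block, and handed the job in at 19.6 s with the pack still gripped above the nest.

**Lever:** the pictures put it at 42–46°. The angle of the black grip seen from above gave 44.7°, and the last side view gave 43.4°.

**Over the block:** the underside crossed at roughly 190–200 mm, against a block height of 115 mm. The force readings showed no contact.

**Final pose:**
- **Height:** the underside is about 52 mm up, 10 mm above the guide tops.
- **Turn:** it is within about 0.1° of the cradle's measured direction.
- **Level:** it tilts about 0.5°.
- **Grip:** the fingers stand at 55 mm, so the grip is holding.

**Checks that disagreed:** the two cameras differ by 1–2 mm on where the nest centre is. By the side view the pack may be 1–2 mm too far in +x, and by the top view about 1.5 mm too far in +y. Both are within the 4 mm clearance on each side of the nest, so I did not move it again.

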